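# Seat a crankshaft endwise and zero its run-out gauge

### The arm

A 6-joint arm with a two-finger parallel gripper is mounted at the origin on the work surface. World frame = base frame: x ahead of the robot, y to its left, z up, the work surface at z = 0. Lengths are in m, angles in degrees, forces in N, time in s.
With the tool pointing down it reaches from about 0.375 to 0.9 m from the base axis. Payload 3.1 kg.
Tool frame: the origin (TCP) lies at the very end of the fingers, on their centre line; the grasp point (between the pads) lies 19 mm behind it (bot.hold_point_z is the z of the grasp point in the tool frame, in m); z points along the fingers, y is the line along which they close (so a half turn about z gives the same grasp; the last joint's range is limited). The gripper opens to 87 mm and grips with 3 to 60 N. Pads are 19 mm wide; open, the fingers measure 117 mm over their backs; the gripper's body (75 mm by 190 mm) begins 51 mm behind the grasp point.
Start: joints at [-75.43, 30.224, 82.088, -0, 67.689, -10.227], TCP at [0.262, -0.567, 0.223] pointing down, gripper open.
Joint ranges: [-176.69, 176.69], [-43.24, 126.21], [12.49, 139.97], [-82, 262], [0, 151.66], [-163.58, 163.58]. Speed limits (degrees/s): [159.86, 159.86, 180, 180, 180, 180].

### API

Orientations are given as a 3x3 rotation matrix whose columns are the frame's x, y, z axes.
In Python, from rig import bot, capture, camera_model gives the robot as it stands.
- The arm moves only by the tool apply_moves, never from a script. Its argument "plan" is text: rows parted by semicolons, each of 6 numbers parted by spaces: the shift along the tool's x, y, z in units of 0.05 m (1.0 is 0.05 m), then the turn, a rotation vector about the tool's x, y, z in units of 360 degrees (1.0 is 360 degrees). In form: dx dy dz ax ay az; .... A call has 1 to 10 rows; each row shifts and turns the commanded pose from where the row before left it, along the tool's axes as they then stand; what a row does not reach is not made up. A row lasts 1/12 s, in which the tool goes at most 41.7 mm and 7.16 degrees, less where a joint would pass 70% of its speed; a pose out of reach is approached as far as the arm can. A call with a number of a shift or a turn outside -1 to 1 is refused whole. A call with a gripper value outside its range is refused whole. "gripper" is the gripper command: -1 is shut, 1 is fully open, values between are in proportion, set as the call begins (left out, the last holds). The fingers move at their own pace and stop on an object; the grip force is fixed at half the most. Time passes only in rows, so rows that do not move let the fingers close. It gives the time, the measured TCP pose, the force, the opening and the grip force at its end, in the units of the state.
- bot.read_state(): the state, without advancing time (a new reading comes with each control period).
- capture(name): name is "scene" or "top" or "wrist"; returns the picture (400x640x3 uint8, red, green, blue); there is no depth.
- camera_model(name): a dict with "vertical_fov" (degrees; the focal length in pixels is half the picture's height over the tangent of half this angle, whatever the lens; pixels are square), "cx", "cy" (the principal point, pixels), "position" and "rotation" of the camera in the world; the wrist camera has in their place "hand_eye" (4x4, takes a point from camera to tool coordinates, whose origin is the TCP and whose axes are the flange's). Camera axes: x right, y down, z forward; pixel columns grow to the right and rows downward; lengths in m; the calibration is good to about 2 mm. A picture is of the moment at which its call begins: read the wrist's pose just before it. camera_model takes no time and is no camera call.
- bot.hand_in(): hands the job in; it is judged then, once.
The state is a dict: "time_s": time; "joint_positions": joint angles; "qvel": joint speeds; "tau": joint torques, N m; "position": TCP position; "tcp_rot": TCP orientation; "force": force on the tool from outside, world axes, zero at the start; "moment": the same for the moment, N m; "opening": opening from 0.0 (shut) to 1.0 (fully open); "grasp_force": force on a finger pad.
Only numpy, scipy, OpenCV 4.12 (cv2) and the standard library are available. Lean on these libraries where they do the work, as an engineer would, in place of code of your own. Each camera call takes 0.05 s, during which the arm holds its last target. There are 200 camera calls.

### The job

Get the crankshaft ready for its run-out check: with the fingertips against the free end of its shaft, gently push it endwise along its V-blocks until its other end rests against the end stop. Then take the fingers off it and lightly press the round zero key on the gauge's bench readout, and withdraw. Do not grip, lift or roll over the crankshaft, push it only by its shaft, not by its bearings or webs, and do not touch the gauge or its stand; leave the other keys and everything else on the bench as they are.

Things in the scene. Friction and masses are not known exactly. Their poses are not given: they have to be found in the camera images.
- fixture: Run-out fixture on a black granite plate (60 mm thick). Steel base plate 100 x 245 x 16 mm, y -100 to 145 mm, with two V-blocks (60 mm wide, tops 70 mm above the granite; y -92 to -62 and 40 to 70 mm) and an end stop. Origin: on the granite under the shaft axis, which runs at x = 0, 64 mm above it (124 mm above the bench). Its y axis is level, parallel to the shaft, towards the stop.
- stop_face (a point): Centre of the flat end of the end stop's steel button (12 mm diameter), on the shaft axis, where the crankshaft's end must come to rest. Same axes as the fixture: y points along the shaft axis, in the direction in which the crankshaft is to be pushed.
- crank: Forged steel crankshaft, about 0.95 kg, loose on its 22 mm journals in the oiled V-blocks, with webs and counterweights within 38 mm of the axis and a 47 mm ball bearing on each side of them (all within y -37 to 37 mm). Origin on the axis, midway; its y axis runs to the end that meets the stop. It starts 8 to 22 mm short of the stop, slides with 1 to 4 N and stays where left.
- crank_push_end (a point): Centre of the face of the shaft's free end (a 19 mm diameter stub, 26 mm long, with a dark centre hole, threaded), 126 mm from the crankshaft's origin, pointing away from the stop. Push here, along the shaft.
- crank_nose (a point): Centre of the face of the shaft's other end (22 mm diameter), 107 mm from the crankshaft's origin: it must come to rest against the stop button.
- gauge: Lever gauge on its stand beside the stop end of the shaft, on the far side: iron base 62 mm square, 12 mm post up to 224 mm above the granite, cross bar, aluminium probe whose stylus rests on the shaft near the stop. Origin same as the fixture's; the post stands at x 95, y 77 mm. Set up: not to be touched.
- readout: Bench readout of the gauge: light grey console 160 mm deep (x), 210 mm wide (y), 68 mm high at the back, with a sloping display and, in front of it, a dark keypad sloping down to the robot side by 12 degrees with four keys in a row, 42 mm apart, at x -45 mm (the zero key at y +21 mm). Origin: centre of the underside; front faces -x; z up. Fixed.
- key_zero (a joint): Travel of the zero key, m: 0 released, 0.004 fully down (it springs back). The zero key is the only round one (20 mm diameter), second from the left as seen from the robot. It stands 6 mm proud of the keypad and takes 4 N to bottom; it counts as pressed beyond 2.5 mm.
- key_zero_top (a point): Centre of the zero key's top face (moves with it). Its z axis is the key's normal, along which it is pressed down.
- key_left (a joint): Travel of the leftmost key (16 mm square), m, 0 released, 0.004 down. Not to be pressed.
- key_third (a joint): Travel of the key right of the zero key (16 mm square), m. Not to be pressed.
- key_right (a joint): Travel of the rightmost key (16 mm square), m. Not to be pressed.
- spare_bearing: Ball bearing lying flat on the granite, 47 mm diameter, 14 mm high. Origin: centre of the underside. Leave alone.
- piston: Aluminium piston standing on the granite, 52 mm diameter, 44 mm high. Origin: centre of the underside. Leave alone.
- mallet: Copper-headed mallet lying on the granite, about 210 mm long, 32 mm high, handle along its -x, head at +x. Leave alone.
- gudgeon_pin: Steel gudgeon pin (tube) standing on the bench in front of the readout, 16 mm diameter, 45 mm high. Origin: centre of the underside. Leave alone.
- dial_indicator: Dial indicator lying on its back beside the readout, 56 mm diameter, 22 mm high, stem along its -x. Leave alone.
- spanner: Spanner lying in front of the readout, 150 mm long. Leave alone.
- oil_bottle: White oil bottle standing behind the readout, 56 mm diameter, 150 mm high. Origin: centre of the underside. Leave alone.

How it is judged:
By the outcome, as a careful person would: the job done as asked, in the order asked, and still so for the second after the job is handed in, with the robot touching nothing.
It also fails if it takes over 42 s, if anything falls off the work surface, if the arm or the gripper's body presses on something with over 40 N, if the wrist force passes 120 N, or if a joint passes its speed limit or range.

## Working session

There is one attempt and no reset: what is moved stays moved. The work goes in short steps, Python scripts to look and compute and a tool call to move; the robot and the scene stay as the last step left them, time stands still between calls to the robot, and variables do not carry over. Pictures are saved under pics/ and viewed, at most 10 in all, crops included, and the job is handed in when it is done.

Besides the shell and the picture viewer there is one more tool, called after "Call:" as name(argument=value, ...) on one line, values as JSON. apply_moves: Moves the arm, as the interface text tells. Its arguments: {"type":"object","properties":{"plan":{"type":"string"},"gripper":{"type":"number"}},"required":["plan"]}

```bash
mkdir -p pics; cat > h.py <<'E'
import numpy as np, cv2, json
from rig import bot, capture, camera_model
def snap(name,fn):
    s=bot.read_state(); im=capture(name); cv2.imwrite('pics/'+fn,im[:,:,::-1]); 
    json.dump({k:np.array(s[k]).tolist() for k in ('position','tcp_rot')},open('pics/'+fn+'.json','w')); return im
def cam(name,s=None):
    m=camera_model(name); 
    if name=='wrist':
        H=np.array(m['hand_eye']); R=np.array(s['tcp_rot']); return R@H[:3,:3], R@H[:3,3]+np.array(s['position']), m
    return np.array(m['rotation']), np.array(m['position']), m
def ray(name,u,v,s=None):
    R,p,m=cam(name,s); f=200/np.tan(np.radians(m['vertical_fov']/2))
    d=R@np.array([(u-m['cx'])/f,(v-m['cy'])/f,1]); return p,d/np.linalg.norm(d)
def onz(name,u,v,z,s=None):
    p,d=ray(name,u,v,s); return p+d*(z-p[2])/d[2]
def proj(name,X,s=None):
    R,p,m=cam(name,s); f=200/np.tan(np.radians(m['vertical_fov']/2)); c=R.T@(np.array(X)-p); return c[0]/c[2]*f+m['cx'],c[1]/c[2]*f+m['cy']
def tri(rs):
    A=np.zeros((3,3));b=np.zeros(3)
    for p,d in rs:
        P=np.eye(3)-np.outer(d,d);A+=P;b+=P@p
    X=np.linalg.solve(A,b); return X,[np.linalg.norm((np.eye(3)-np.outer(d,d))@(X-p)) for p,d in rs]
E
python3 - <<'E'
from h import *
for n in('top','scene'): snap(n,n+'0.png')
for n in('top','scene','wrist'): print(n,camera_model(n))
s=bot.read_state();print(s)
E
```

```text
top {'vertical_fov': 53.77183374820376, 'cx': 321.6656673444077, 'cy': 196.19295093859003, 'position': array([ 0.46264264, -0.1082806 ,  1.06481499]), 'rotation': array([[ 0.0100494 , -0.9955693 ,  0.0934921 ],
       [-0.99982945, -0.00855544,  0.01636664],
       [-0.01549426, -0.09364063, -0.99548549]])}
scene {'vertical_fov': 46.88878623393071, 'cx': 316.2482072613717, 'cy': 195.70923043547558, 'position': array([1.17713049, 0.00143106, 1.14953505]), 'rotation': array([[-0.18888642,  0.83521665, -0.516464  ],
       [ 0.98197464,  0.16434927, -0.09335485],
       [ 0.00690896, -0.52478802, -0.85120491]])}
wrist {'vertical_fov': 69.2190372091771, 'cx': 316.9605632300546, 'cy': 198.64120499540124, 'hand_eye': array([[ 2.42725558e-04, -9.64508990e-01, -2.64049899e-01,
         7.51236153e-02],
       [ 9.99999827e-01,  9.24864120e-05,  5.81411091e-04,
         1.34689406e-03],
       [-5.36355197e-04, -2.64049994e-01,  9.64508845e-01,
        -1.63081795e-01],
       [ 0.00000000e+00,  0.00000000e+00,  0.00000000e+00,
         1.00000000e+00]])}
{'time_s': 0.1, 'joint_positions': array([-7.54296605e+01,  3.02730256e+01,  8.21497527e+01,  2.35894148e-04,
        6.76899589e+01, -1.02289901e+01]), 'qvel': array([-0.09951602, -0.13003909, -0.24934088, -0.03243359, -0.00273789,
        0.00048416]), 'tau': array([-1.14937488e-04, -4.40985775e+01, -1.77151018e+01,  6.34888373e-02,
        5.34013670e-02, -5.22785672e-05]), 'position': array([ 0.26199125, -0.5667021 ,  0.22167215]), 'tcp_rot': array([[ 9.07783130e-01,  4.19439564e-01, -4.91307866e-04],
       [ 4.19439703e-01, -9.07781199e-01,  1.90531152e-03],
       [ 3.53162988e-04, -1.93568368e-03, -9.99998064e-01]]), 'force': array([-0.07827959, -0.02500261, -0.35534551]), 'moment': array([ 0.05106265, -0.02561734, -0.00477992]), 'grasp_force': 0.0, 'opening': 1.0045639066382615}
```

View pics/top0.png

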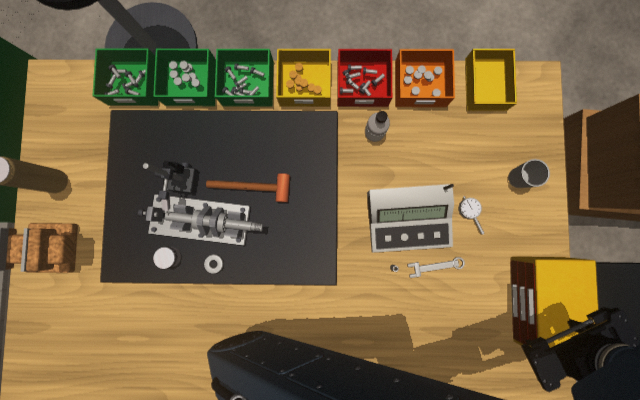

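View pics/scene0.png

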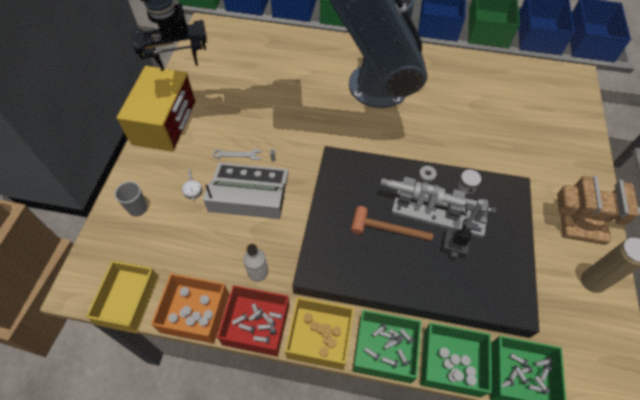

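The top view shows the shaft running left to right, with the free end near (266,228) and the nose near (165,214). The round zero key is near (404,237). The scene view agrees.

```bash
python3 - <<'E'
from h import *
a=onz('top',266,228,.124);b=onz('top',165,214,.124);print('end',a,'nose',b,np.degrees(np.arctan2(*(b-a)[[1,0]])))
for u,v in((388,238),(404,237),(420,236),(437,235)): print(onz('top',u,v,.045))
im=cv2.imread('pics/top0.png')
big=np.hstack([cv2.resize(im[170:270,130:290],None,fx=5,fy=5,interpolation=3)])
cv2.imwrite('pics/c1.png',big)
E
```

```text
end [0.47373218 0.03908646 0.124     ] nose [0.50483545 0.28286669 0.124     ] 82.72906767044391
[ 0.45218828 -0.26274332  0.045     ]
[ 0.45515699 -0.30367497  0.045     ]
[ 0.45812339 -0.34457487  0.045     ]
[ 0.4611133  -0.38799355  0.045     ]
```

View pics/c1.png

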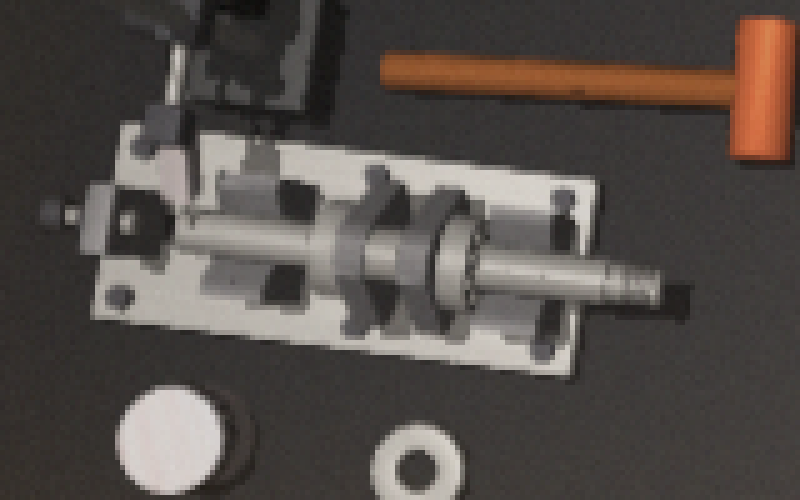

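Call:
apply_moves(plan="0.56 -0.28 0 0 0 0;0.56 -0.28 0 0 0 0;0.56 -0.28 0 0 0 0;0.56 -0.28 0 0 0 0;0.56 -0.28 0 0 0 0;0.56 -0.28 0 0 0 0;0.56 -0.28 0 0 0 0;0.56 -0.28 0 0 0 0", gripper=-1)

```text
time_s: 0.77
position: [0.419, -0.3701, 0.2222]
tcp_rot: [[0.908, 0.419, -0.001], [0.419, -0.908, 0.001], [-0.0, -0.001, -1.0]]
force: [1.0, -0.0, 0.2]
opening: 0.482
grasp_force: 0.0
```

Call:
apply_moves(plan="0 0 0 0 0 -0.018;0 0 0 0 0 -0.018;0 0 0 0 0 -0.018;0 0 0 0 0 -0.018;0 0 0 0 0 -0.018;0 0 0 0 0 -0.018;0 0 0 0 0 -0.018;0 0 0 0 0 -0.018;0 0 0 0 0 -0.0175;0 0 0 0 0 0")

```text
time_s: 1.6
position: [0.4183, -0.3714, 0.2221]
tcp_rot: [[0.121, 0.993, -0.001], [0.993, -0.121, 0.001], [0.001, -0.001, -1.0]]
force: [-0.2, -0.1, -0.9]
opening: 0.003
grasp_force: 0.0
```

```bash
python3 - <<'E'
from h import *
snap('wrist','w1.png');s=bot.read_state();print(s['position'],s['tcp_rot'],s['opening'],s['joint_positions'],s['force'])
E
```

```text
[ 0.41834383 -0.37143198  0.22217467] [[ 1.25220553e-01  9.92128780e-01 -5.44386235e-04]
 [ 9.92128692e-01 -1.25220124e-01  7.60961013e-04]
 [ 6.86803210e-04 -6.35389162e-04 -9.99999562e-01]] 0.00546579901847348 [-5.30455522e+01  2.52151279e+01  9.16007990e+01  1.44047315e-03
  6.32376657e+01 -4.58527196e+01] [ 0.12520988  0.26589778 -0.95047681]
```

View pics/w1.png

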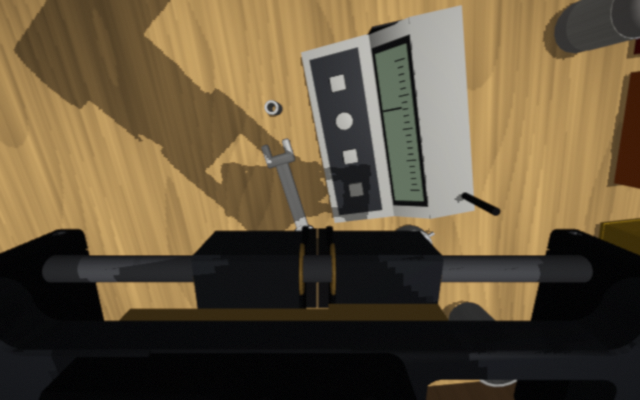

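The four keys are clear in the wrist view, with the round zero key near (344,121). I'll extract their centroids and solve for the height from the 42 mm spacing.

```bash
cat > keys.py <<'E'
from h import *
def keys(fn,box):
    im=cv2.imread('pics/'+fn);s=json.load(open('pics/'+fn+'.json'));u0,v0,u1,v1=box
    g=cv2.cvtColor(im,6)
    out=[]
    for c in [(338,83),(344,121),(350,157),(356,190)]:
        w=g[c[1]-16:c[1]+17,c[0]-16:c[0]+17]; t,m=cv2.threshold(w,0,255,8)
        n,l,st,ce=cv2.connectedComponentsWithStats(m); k=l[16,16]; out.append(ce[k]+[c[0]-16,c[1]-16]); print(t,st[k],out[-1])
    return out,s
E
python3 - <<'E'
from keys import *
from scipy.optimize import brentq
K,s=keys('w1.png',(0,0,0,0))
P=lambda z:[onz('wrist',*k,z,s) for k in K]
for a,b in((0,3),(0,2),(1,3),(0,1)): 
    print(a,b,brentq(lambda z:np.linalg.norm(P(z)[a]-P(z)[b])-.042*(b-a),0,.15))
for z in(.035,.045,.055): print(z,np.round(P(z),4).tolist(), proj('top',P(z)[1]),proj('scene',P(z)[1]))
im=cv2.imread('pics/top0.png')
g=cv2.cvtColor(im,6)[225:250,370:455]
m=cv2.threshold(g,0,255,8)[1]
n,l,st,ce=cv2.connectedComponentsWithStats((g>150).astype('uint8'));print(st[1:],ce[1:]+[370,225])
E
```

```text
111.0 [  8   8  16  17 215] [337.36744186  82.88372093]
114.0 [  8   8  17  17 231] [344.00865801 120.67965368]
106.0 [  9   8  15  15 183] [350.00546448 156.10382514]
62.0 [  9   9  14  14 166] [355.62650602 189.28313253]
0 3 0.034996211093101574
0 2 0.03548277253944464
1 3 0.034594429167254116
0 1 0.03580167985550968
0.035 [[0.4579, -0.2632, 0.035], [0.4614, -0.3051, 0.035], [0.4646, -0.347, 0.035], [0.4678, -0.3888, 0.035]] (np.float64(403.80288640995764), np.float64(234.54261844227418)) (np.float64(256.82312271934893), np.float64(174.0456599218774))
0.045 [[0.4572, -0.2642, 0.045], [0.4605, -0.305, 0.045], [0.4636, -0.3457, 0.045], [0.4667, -0.3863, 0.045]] (np.float64(404.4953051085337), np.float64(234.90079084101336)) (np.float64(256.59698543008386), np.float64(171.8613746734417))
0.055 [[0.4564, -0.2653, 0.055], [0.4596, -0.3048, 0.055], [0.4627, -0.3443, 0.055], [0.4657, -0.3837, 0.055]] (np.float64(405.2015964165694), np.float64(235.26613922419244)) (np.float64(256.36810588753576), np.float64(169.6506016953038))
[[  1   0  42  25 157]
 [ 11   0  74  25 282]
 [ 64   7   6   6  31]
 [ 31   9   7   7  37]
 [ 48   8   6   6  27]
 [ 15  11   6   5  29]
 [  0  21   1   4   4]] [[380.5477707  231.77707006]
 [435.0248227  241.88297872]
 [436.61290323 234.25806452]
 [403.97297297 236.83783784]
 [420.37037037 235.59259259]
 [387.5862069  237.93103448]
 [370.         247.5       ]]
```

Call:
apply_moves(plan="0.68 0 0 0 0 0;0.68 0 0 0 0 0;0.68 0 0 0 0 0;0.68 0 0 0 0 0;0.68 0 0 0 0 0;0.68 0 0 0 0 0;0.68 0 0 0 0 0;0.68 0 0 0 0 0;0.68 0 0 0 0 0;0.5 0 0 0 0 0")

```text
time_s: 2.48
position: [0.4588, -0.0406, 0.2226]
tcp_rot: [[0.125, 0.992, -0.0], [0.992, -0.125, 0.001], [0.001, -0.001, -1.0]]
force: [0.2, -0.6, -0.8]
opening: 0.003
grasp_force: 0.0
```

```bash
python3 - <<'E'
from h import *
snap('wrist','w2.png');s=bot.read_state();print(s['position'],s['tcp_rot'],s['joint_positions'],s['force'])
E
```

```text
[ 0.45837038 -0.03733758  0.22244783] [[ 0.12331641  0.99236686 -0.00104208]
 [ 0.99236014 -0.12331142  0.00395483]
 [ 0.00379615 -0.00152181 -0.99999164]] [-18.75761421  17.59744374 104.92077805   0.23135145  57.61139109
 -11.79833409] [-0.82712501  1.86903658 -0.15863784]
```

View pics/w2.png

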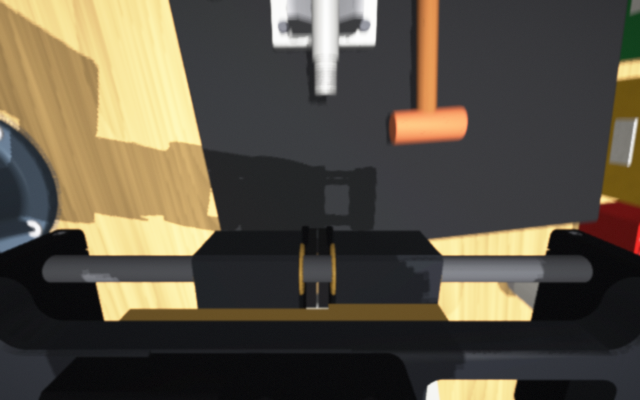

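```bash
cat > shaft.py <<'E'
from h import *
def shaft(fn,rows,uc,thr=110):
    g=cv2.cvtColor(cv2.imread('pics/'+fn),6).astype(float);s=json.load(open('pics/'+fn+'.json'))
    pts=[]
    for r in rows:
        x=g[r]; a=uc
        while x[a-1]>thr:a-=1
        b=uc
        while x[b+1]>thr:b+=1
        l=a-(x[a]-thr)/(x[a]-x[a-1]); rr=b+(x[b]-thr)/(x[b]-x[b+1]); pts.append((l,rr,r))
    return np.array(pts),g,s
E
python3 - <<'E'
from shaft import *
p,g,s=shaft('w2.png',range(50,95,4),326,90); print(np.round(p,1).tolist()); print(g[84:106,326])
for u,v in((326,60),(326,95)): 
    X=onz('wrist',u,v,.124,s); print(X)
R=np.array(s['tcp_rot']); 
for v in(92,94,96,98):
    X=onz('wrist',326,v,.124,s); print(v,X,R.T@(X-np.array(s['position'])),proj('top',X))
E
```

```text
[[311.5, 338.9, 50.0], [311.7, 339.0, 54.0], [312.2, 338.6, 58.0], [313.7, 337.2, 62.0], [313.9, 337.0, 66.0], [314.2, 336.8, 70.0], [314.4, 336.6, 74.0], [314.4, 336.5, 78.0], [314.3, 336.6, 82.0], [314.2, 336.6, 86.0], [314.4, 336.4, 90.0], [315.8, 335.2, 94.0]]
[245. 249. 250. 249. 247. 241. 233. 230. 216. 188. 149.  93.  57.  50.
  49.  50.  49.  53.  54.  55.  57.  57.]
[0.48443354 0.07695365 0.124     ]
[0.4812395 0.0497779 0.124    ]
92 [0.48152079 0.05217114 0.124     ] [0.09484575 0.01101224 0.09862026] (np.float64(260.6042292544749), np.float64(224.6705996498767))
94 [0.48133343 0.05057702 0.124     ] [0.09324071 0.01102583 0.09861897] (np.float64(261.2688037380082), np.float64(224.7558369430226))
96 [0.48114542 0.04897741 0.124     ] [0.09163015 0.01103947 0.09861768] (np.float64(261.9357264810842), np.float64(224.84137542029754))
98 [0.48095677 0.04737229 0.124     ] [0.09001404 0.01105316 0.09861639] (np.float64(262.6050099520175), np.float64(224.92721668086827))
```

The wrist view shows the free end at about (326,96). The axis runs nearly vertical in the image, so it is parallel to tool x. Next I descend to about 40 mm short of the end.

Call:
apply_moves(plan="0.5 0.11 0 0 0 0;0.5 0.11 0 0 0 0;0 0 0.45 0 0 0;0 0 0.45 0 0 0;0 0 0.45 0 0 0;0 0 0.45 0 0 0;0 0 0.37 0 0 0;0 0 0 0 0 0;0 0 0 0 0 0")

```text
time_s: 3.28
position: [0.4757, 0.005, 0.1135]
tcp_rot: [[0.125, 0.992, -0.002], [0.992, -0.125, 0.001], [0.0, -0.003, -1.0]]
force: [0.1, -0.3, 0.3]
opening: 0.007
grasp_force: 0.0
```

```bash
python3 - <<'E'
from h import *
snap('wrist','w3.png');s=bot.read_state();print(s['position'],s['tcp_rot'],s['joint_positions'],s['force'])
E
```

```text
[0.47659616 0.00480249 0.11430885] [[ 1.24402675e-01  9.92231815e-01  2.45390141e-05]
 [ 9.92231815e-01 -1.24402674e-01 -2.12295719e-05]
 [-1.80119377e-05  2.69894060e-05 -9.99999999e-01]] [-1.28893590e+01  2.91948413e+01  1.08900824e+02 -1.30577478e-03
  4.19026929e+01 -5.74212485e+00] [-0.07269936  0.13139425 -0.53801013]
```

View pics/w3.png

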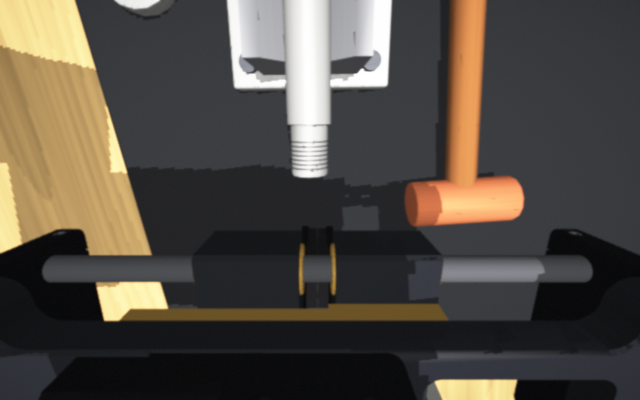

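The fingers' centre line is at u≈317.5 and the shaft axis at u≈309, so the tool is slightly off to the side. The end is at v≈176.

```bash
python3 - <<'E'
from shaft import *
p,g,s=shaft('w3.png',list(range(20,116,16))+list(range(132,172,8)),309,110); print(np.round(np.c_[p,(p[:,0]+p[:,1])/2],1).tolist()); print(g[168:186,309])
R=np.array(s['tcp_rot'])
for v in (20,100,130,176):
    u=(p[:,0]+p[:,1]).mean()/2; X=onz('wrist',u,v,.124,s); print(v,X,R.T@(X-np.array(s['position'])),proj('top',X))
print('tcp proj',proj('wrist',s['position'],s))
m=bot.read_state();print(m['position'])
E
```

```text
[[227.4, 391.0, 20.0, 309.2], [228.8, 390.4, 36.0, 309.6], [230.1, 389.6, 52.0, 309.9], [284.8, 330.4, 68.0, 307.6], [232.7, 387.8, 84.0, 310.2], [285.9, 330.3, 100.0, 308.1], [290.6, 327.3, 132.0, 308.9], [291.3, 326.5, 140.0, 308.9], [291.3, 326.9, 148.0, 309.1], [291.6, 326.8, 156.0, 309.2], [292.5, 326.5, 164.0, 309.5]]
[241. 220. 232. 247. 251. 252. 252. 251. 242. 180.  86.  45.  38.  38.
  36.  36.  37.  38.]
20 [0.48996815 0.12133856 0.124     ] [ 0.11721667 -0.00037503 -0.01051789] (np.float64(231.83237553977963), np.float64(220.84662504211218))
100 [0.48530589 0.08621939 0.124     ] [ 0.08179023 -0.00061994 -0.01052626] (np.float64(246.4220096244394), np.float64(222.94285016309135))
130 [0.4833868  0.07176356 0.124     ] [ 0.06720792 -0.00072075 -0.01052971] (np.float64(252.43652725946038), np.float64(223.80701048979614))
176 [0.48023719 0.04803868 0.124     ] [ 0.04327546 -0.00088619 -0.01053536] (np.float64(262.31907018437676), np.float64(225.22692510987193))
tcp proj (np.float64(311.507112917344), np.float64(242.7378047374487))
[0.47659616 0.00480249 0.11430885]
```

Call:
apply_moves(plan="0 -0.085 0 0 0 -0.0017;0.1 0 0 0 0 0;0.1 0 0 0 0 0;0.1 0 0 0 0 0;0.1 0 0 0 0 0;0 0 0 0 0 0;0 0 0 0 0 0")

```text
time_s: 3.92
position: [0.4744, 0.0259, 0.1142]
tcp_rot: [[0.111, 0.994, 0.0], [0.994, -0.111, -0.0], [-0.0, 0.0, -1.0]]
force: [0.6, -1.2, -0.6]
opening: 0.006
grasp_force: 0.0
```

```bash
python3 - <<'E'
from h import *
im=snap('wrist','w4.png');s=bot.read_state();print(s['position'],s['tcp_rot'],s['force'])
a=snap('top','t4.png')
c=np.hstack([cv2.resize(im[60:310,220:420],(480,600),interpolation=2)[:, :, ::-1],cv2.resize(a[190:250,230:262+0],(320,600),interpolation=2)[:,:,::-1]]);cv2.imwrite('pics/c4.png',c)
E
```

```text
[0.4744253  0.02568627 0.11414101] [[ 1.11685508e-01  9.93743571e-01  2.50804393e-04]
 [ 9.93743599e-01 -1.11685484e-01 -1.08039058e-04]
 [-7.93519094e-05  2.61301658e-04 -9.99999963e-01]] [-0.6950709   0.65893921  0.59384939]
```

View pics/c4.png

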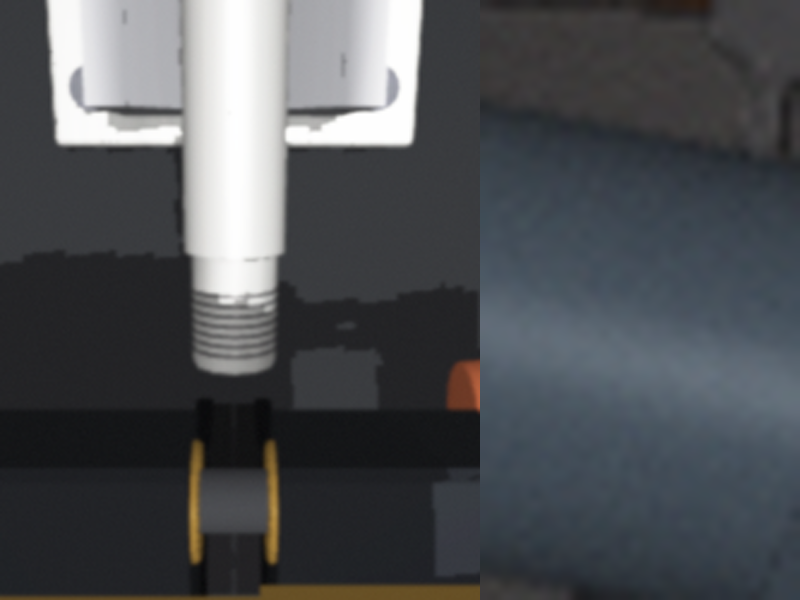

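The fingers (centre crop u≈234) now line up with the stub (234.5), with a gap of about 7–12 mm. Now a slow approach.

Call:
apply_moves(plan="0.02 0 0 0 0 0;0.02 0 0 0 0 0;0.02 0 0 0 0 0;0.02 0 0 0 0 0;0.02 0 0 0 0 0;0.02 0 0 0 0 0;0.02 0 0 0 0 0;0.02 0 0 0 0 0")

```text
time_s: 4.68
position: [0.4752, 0.0335, 0.114]
tcp_rot: [[0.112, 0.994, -0.0], [0.994, -0.112, 0.0], [0.0, -0.0, -1.0]]
force: [0.4, -0.9, 0.2]
opening: 0.004
grasp_force: 0.0
```

Call:
apply_moves(plan="0.02 0 0 0 0 0;0.02 0 0 0 0 0;0.02 0 0 0 0 0;0.02 0 0 0 0 0")

```text
time_s: 5.02
position: [0.4757, 0.0375, 0.114]
tcp_rot: [[0.112, 0.994, 0.0], [0.994, -0.112, 0.0], [0.0, 0.0, -1.0]]
force: [0.5, -0.1, -0.4]
opening: 0.009
grasp_force: 0.0
```

Call:
apply_moves(plan="0.02 0 0 0 0 0;0.02 0 0 0 0 0;0.02 0 0 0 0 0;0.02 0 0 0 0 0")

```text
time_s: 5.35
position: [0.4761, 0.0411, 0.1141]
tcp_rot: [[0.112, 0.994, -0.0], [0.994, -0.112, -0.0], [-0.0, -0.0, -1.0]]
force: [-0.3, -1.5, -1.0]
opening: 0.009
grasp_force: 1.0
```

Call:
apply_moves(plan="0.02 0 0 0 0 0;0.02 0 0 0 0 0;0.02 0 0 0 0 0;0.02 0 0 0 0 0")

```text
time_s: 5.68
position: [0.4766, 0.0454, 0.1141]
tcp_rot: [[0.112, 0.994, -0.0], [0.994, -0.112, -0.0], [-0.0, -0.0, -1.0]]
force: [-0.3, -1.4, -0.1]
opening: 0.006
grasp_force: 1.0
```

Call:
apply_moves(plan="0.02 0 0 0 0 0;0.02 0 0 0 0 0")

```text
time_s: 5.85
position: [0.4768, 0.0474, 0.1141]
tcp_rot: [[0.112, 0.994, -0.0], [0.994, -0.112, -0.0], [-0.0, -0.0, -1.0]]
force: [-0.7, -2.2, 0.6]
opening: 0.006
grasp_force: 1.1
```

Call:
apply_moves(plan="0.02 0 0 0 0 0;0.01 0 0 0 0 0;0.01 0 0 0 0 0")

```text
time_s: 6.1
position: [0.477, 0.0494, 0.1141]
tcp_rot: [[0.112, 0.994, 0.0], [0.994, -0.112, -0.0], [-0.0, 0.0, -1.0]]
force: [-0.5, -1.4, 0.9]
opening: 0.007
grasp_force: 1.1
```

Call:
apply_moves(plan="0.01 0 0 0 0 0;0.01 0 0 0 0 0;0.01 0 0 0 0 0")

```text
time_s: 6.35
position: [0.4772, 0.0508, 0.1141]
tcp_rot: [[0.112, 0.994, -0.0], [0.994, -0.112, -0.0], [-0.0, -0.0, -1.0]]
force: [-0.2, -2.6, 0.5]
opening: 0.005
grasp_force: 1.1
```

```bash
python3 - <<'E'
from h import *
im=snap('wrist','w5.png');s=bot.read_state();print(s['position'],s['force'],s['grasp_force'])
a=snap('scene','s5.png')
c=np.hstack([cv2.resize(im[0:260,220:420],(460,600),interpolation=2)[:, :, ::-1],cv2.resize(a[190:250,460:500],(340,600),interpolation=2)[:,:,::-1]]);cv2.imwrite('pics/c5.png',c)
E
```

```text
[0.47721493 0.05091058 0.11406598] [-1.66621926 -2.96801573 -0.34626864] 0.9310117084532976
```

View pics/c5.png

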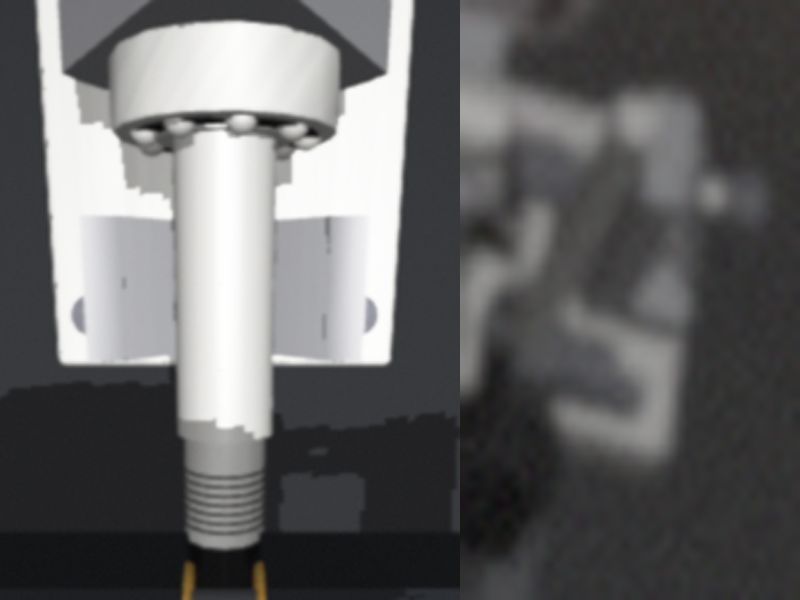

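The crop shows the fingertips against the stub face and centred on it. I'll continue in small steps, watching the force.

Call:
apply_moves(plan="0.01 0 0 0 0 0;0.01 0 0 0 0 0;0.01 0 0 0 0 0;0.01 0 0 0 0 0")

```text
time_s: 6.78
position: [0.4774, 0.0528, 0.114]
tcp_rot: [[0.112, 0.994, -0.0], [0.994, -0.112, -0.0], [-0.0, -0.0, -1.0]]
force: [-0.1, -2.9, 0.9]
opening: 0.001
grasp_force: 1.1
```

Call:
apply_moves(plan="0.01 0 0 0 0 0;0.01 0 0 0 0 0;0.01 0 0 0 0 0")

```text
time_s: 7.03
position: [0.4776, 0.0543, 0.1141]
tcp_rot: [[0.112, 0.994, 0.0], [0.994, -0.112, -0.0], [0.0, 0.0, -1.0]]
force: [-0.4, -1.8, 0.7]
opening: 0.003
grasp_force: 1.1
```

Call:
apply_moves(plan="0.01 0 0 0 0 0;0.01 0 0 0 0 0;0.01 0 0 0 0 0")

```text
time_s: 7.28
position: [0.4778, 0.0558, 0.1141]
tcp_rot: [[0.112, 0.994, 0.0], [0.994, -0.112, -0.0], [-0.0, 0.0, -1.0]]
force: [-0.4, -2.9, 1.6]
opening: 0.005
grasp_force: 1.1
```

Call:
apply_moves(plan="0.01 0 0 0 0 0;0.01 0 0 0 0 0;0.01 0 0 0 0 0")

```text
time_s: 7.53
position: [0.4779, 0.0573, 0.1141]
tcp_rot: [[0.112, 0.994, -0.0], [0.994, -0.112, 0.0], [0.0, -0.0, -1.0]]
force: [-0.1, -2.5, 0.6]
opening: 0.007
grasp_force: 1.1
```

Call:
apply_moves(plan="0.01 0 0 0 0 0;0.01 0 0 0 0 0;0.01 0 0 0 0 0")

```text
time_s: 7.78
position: [0.4781, 0.0588, 0.1141]
tcp_rot: [[0.112, 0.994, 0.0], [0.994, -0.112, -0.0], [0.0, 0.0, -1.0]]
force: [-0.1, -1.4, 2.3]
opening: 0.0
grasp_force: 1.1
```

Call:
apply_moves(plan="0.01 0 0 0 0 0;0.01 0 0 0 0 0")

```text
time_s: 7.95
position: [0.4782, 0.0598, 0.1141]
tcp_rot: [[0.112, 0.994, 0.0], [0.994, -0.112, -0.0], [0.0, 0.0, -1.0]]
force: [-0.1, -3.5, 1.3]
opening: 0.008
grasp_force: 1.1
```

Call:
apply_moves(plan="0.01 0 0 0 0 0;0.01 0 0 0 0 0")

```text
time_s: 8.12
position: [0.4783, 0.0601, 0.1141]
tcp_rot: [[0.111, 0.994, -0.0], [0.994, -0.111, -0.001], [-0.001, -0.0, -1.0]]
force: [-1.1, -6.8, 1.5]
opening: 0.006
grasp_force: 3.5
```

Call:
apply_moves(plan="0.01 0 0 0 0 0;0.01 0 0 0 0 0")

```text
time_s: 8.28
position: [0.4783, 0.0602, 0.1141]
tcp_rot: [[0.11, 0.994, -0.001], [0.994, -0.11, -0.003], [-0.003, -0.0, -1.0]]
force: [-2.1, -10.7, 1.7]
opening: 0.005
grasp_force: 5.4
```

Position has stalled and the force has risen to 11 N, so the nose is against the stop. Now I retract straight back and go up.

Call:
apply_moves(plan="-0.02 0 0 0 0 0;-0.04 0 0 0 0 0;-0.1 0 0 0 0 0;-0.3 0 0 0 0 0;-0.4 0 0 0 0 0;0 0 -0.5 0 0 0;0 0 -0.5 0 0 0;0 0 -0.5 0 0 0;0 0 -0.5 0 0 0;0 0 0 0 0 0")

```text
time_s: 9.12
position: [0.4766, 0.0187, 0.2182]
tcp_rot: [[0.113, 0.994, 0.01], [0.994, -0.113, -0.001], [0.0, 0.01, -1.0]]
force: [1.2, -0.5, -1.3]
opening: 0.006
grasp_force: 0.0
```

```bash
python3 - <<'E'
from h import *
im=snap('wrist','w6.png');s=bot.read_state();print(s['position'],s['tcp_rot'],s['force'],s['joint_positions'])
E
```

```text
[0.47539481 0.0188589  0.21628962] [[ 1.12517697e-01  9.93629422e-01  6.35129233e-03]
 [ 9.93649679e-01 -1.12517255e-01 -4.27983862e-04]
 [ 2.89372621e-04  6.35911534e-03 -9.99979739e-01]] [-0.23908778 -0.26298811 -0.45638536] [-1.12510958e+01  1.91584166e+01  1.03597111e+02  5.60563298e-02
  5.68827897e+01 -4.82105101e+00]
```

Call:
apply_moves(plan="-0.74 0.046 0 0 0 0;-0.74 0.046 0 0 0 0;-0.74 0.046 0 0 0 0;-0.74 0.046 0 0 0 0;-0.74 0.046 0 0 0 0;-0.74 0.046 0 0 0 0;-0.74 0.046 0 0 0 0;-0.74 0.046 0 0 0 0;-0.74 0.046 0 0 0 0;-0.74 0.046 0 0 0 0")

```text
time_s: 10.0
position: [0.4539, -0.3522, 0.2122]
tcp_rot: [[0.113, 0.994, -0.002], [0.994, -0.113, 0.003], [0.003, -0.002, -1.0]]
force: [1.4, 0.0, 0.5]
opening: 0.01
grasp_force: 0.0
```

Call:
apply_moves(plan="0 0 0 0 0 -0.0154;0 0 0 0 0 -0.0154;0 0 0 -0.0167 0 0;0 0 0 -0.0167 0 0;0 0 0.5 0 0 0;0 0 0.5 0 0 0;0 0 0.4 0 0 0;0 0 0.4 0 0 0;0 0 0 0 0 0;0 0 0 0 0 0")

```text
time_s: 10.83
position: [0.4726, -0.3483, 0.124]
tcp_rot: [[-0.081, 0.975, 0.205], [0.997, 0.078, 0.021], [0.004, 0.206, -0.979]]
force: [-0.0, -0.4, 0.7]
opening: 0.012
grasp_force: 0.0
```

```bash
python3 - <<'E'
from h import *
a=snap('top','t7.png')
im=snap('wrist','w7.png');s=bot.read_state();print(s['position'],s['tcp_rot'],s['force'],s['joint_positions'])
c=np.vstack([cv2.resize(im[0:330,160:500],(530,440),interpolation=2)[:, :, ::-1][:,:500],cv2.resize(a[200:245,135:285],(500,150),interpolation=2)[:,:,::-1]]);cv2.imwrite('pics/c7.png',c)
E
```

```text
[ 0.47364074 -0.34984893  0.12624204] [[-8.07885722e-02  9.74821785e-01  2.07835740e-01]
 [ 9.96731259e-01  7.90262540e-02  1.67823940e-02]
 [-6.46367129e-05  2.08512205e-01 -9.78019763e-01]] [-0.1403151  -1.10730697 -0.2919027 ] [-52.68312667  32.35382363  99.39026104  15.00258343  42.67422958
 -67.88244392]
```

View pics/c7.png

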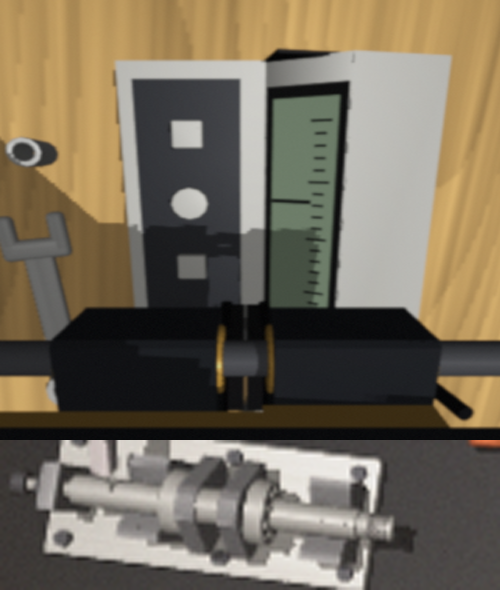

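The top crop shows the nose against the stop button. In the wrist view the zero key is at about (281,152) with the key line vertical, so yaw is good. The fingers are centred at u≈317.

```bash
cat > key2.py <<'E'
from h import *
from scipy.optimize import brentq
def run(fn,c,spacing_sgn=1):
    g=cv2.cvtColor(cv2.imread('pics/'+fn),6); s=json.load(open('pics/'+fn+'.json')); K=[]
    for x,y in c:
        w=g[y-18:y+19,x-18:x+19]; t,m=cv2.threshold(w,0,255,8); n,l,st,ce=cv2.connectedComponentsWithStats(m); k=l[18,18]; K.append(ce[k]+[x-18,y-18]); print(st[k],K[-1])
    H=np.array(camera_model('wrist')['hand_eye']); m=camera_model('wrist'); f=200/np.tan(np.radians(m['vertical_fov']/2))
    def P(z): # points in tool frame on plane z (tool)
        o=[]
        for u,v in K:
            d=H[:3,:3]@np.array([(u-m['cx'])/f,(v-m['cy'])/f,1]); o.append(H[:3,3]+d*(z-H[2,3])/d[2])
        return np.array(o)
    n=len(c)
    z=brentq(lambda z:np.linalg.norm(P(z)[0]-P(z)[-1])-.042*(n-1),-.1,.3); print('z by spacing',z)
    R=np.array(s['tcp_rot']);p=np.array(s['position'])
    for zz in (z,z-.005,z+.005): X=P(zz); print(zz,np.round(X,4).tolist(),'world',p+R@X[1] if n>1 else p+R@X[0])
E
python3 - <<'E'
from key2 import *
run('w7.png',[(280,100),(281,152),(283,199)])
E
```

```text
[  8   8  20  21 410] [279.54390244 100.00487805]
[  7   7  23  23 413] [281.20823245 152.16949153]
[  9  10  19  18 321] [282.57943925 199.57320872]
z by spacing 0.08603054307811128
0.08603054307811128 [[0.0869, -0.027, 0.086], [0.0448, -0.027, 0.086], [0.0029, -0.0271, 0.086]] world [ 0.46109755 -0.30514107  0.03565539]
0.08103054307811128 [[0.0866, -0.0264, 0.081], [0.0453, -0.0264, 0.081], [0.0043, -0.0265, 0.081]] world [ 0.4606167  -0.30464134  0.04067443]
0.09103054307811129 [[0.0872, -0.0276, 0.091], [0.0442, -0.0276, 0.091], [0.0015, -0.0277, 0.091]] world [ 0.4615784  -0.30564081  0.03063635]
```

Call:
apply_moves(plan="0.45 -0.3 0 0 0 0;0.45 -0.3 0 0 0 0;0 0 0.4 0 0 0;0 0 0.4 0 0 0;0 0 0.4 0 0 0;0 0 0.1 0 0 0;0 0 0 0 0 0;0 0 0 0 0 0")

```text
time_s: 11.6
position: [0.4545, -0.3067, 0.0571]
tcp_rot: [[-0.081, 0.975, 0.209], [0.997, 0.079, 0.016], [-0.001, 0.209, -0.978]]
force: [0.1, -0.2, 0.4]
opening: 0.005
grasp_force: 0.0
```

```bash
python3 - <<'E'
from h import *
im=snap('wrist','w8.png');s=bot.read_state();print(s['position'],s['tcp_rot'],s['force'])
cv2.imwrite('pics/c8.png',cv2.resize(im[80:320,200:440],(600,600),interpolation=2)[:,:,::-1])
E
```

```text
[ 0.45464365 -0.3068769   0.05739713] [[-0.08079216  0.9745778   0.20897543]
 [ 0.99672953  0.07935317  0.01527498]
 [-0.00169621  0.20952608 -0.97780159]] [ 0.32304942 -0.17462058 -0.02810267]
```

View pics/c8.png

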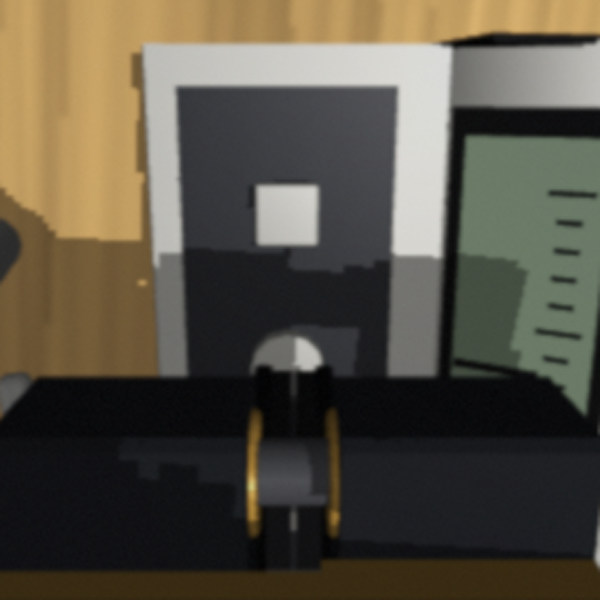

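The fingers are about 1.4 mm right of the key centre. I'll correct that and descend.

Call:
apply_moves(plan="0.04 -0.026 0.1 0 0 0;0 0 0.1 0 0 0;0 0 0.06 0 0 0;0 0 0.02 0 0 0;0 0 0 0 0 0")

```text
time_s: 12.07
position: [0.4556, -0.3039, 0.0419]
tcp_rot: [[-0.081, 0.975, 0.207], [0.997, 0.079, 0.017], [0.0, 0.208, -0.978]]
force: [1.2, 0.6, 0.3]
opening: 0.003
grasp_force: 0.0
```

Call:
apply_moves(plan="0 0 0.02 0 0 0;0 0 0.02 0 0 0;0 0 0 0 0 0")

```text
time_s: 12.32
position: [0.4561, -0.304, 0.0402]
tcp_rot: [[-0.081, 0.975, 0.208], [0.997, 0.079, 0.017], [0.0, 0.208, -0.978]]
force: [-0.7, -0.1, 0.0]
opening: 0.006
grasp_force: 0.0
```

Call:
apply_moves(plan="0 0 0.02 0 0 0;0 0 0.02 0 0 0;0 0 0 0 0 0")

```text
time_s: 12.57
position: [0.4565, -0.3039, 0.0382]
tcp_rot: [[-0.081, 0.975, 0.208], [0.997, 0.079, 0.017], [0.0, 0.208, -0.978]]
force: [-0.7, -0.0, 0.6]
opening: 0.003
grasp_force: 0.0
```

Call:
apply_moves(plan="0 0 0.02 0 0 0;0 0 0.02 0 0 0;0 0 0 0 0 0")

```text
time_s: 12.82
position: [0.4569, -0.3039, 0.0362]
tcp_rot: [[-0.081, 0.975, 0.207], [0.997, 0.079, 0.017], [0.0, 0.208, -0.978]]
force: [0.5, 0.1, 0.8]
opening: 0.007
grasp_force: 0.0
```

Call:
apply_moves(plan="0 0 0.02 0 0 0;0 0 0 0 0 0")

```text
time_s: 12.98
position: [0.4571, -0.3039, 0.0353]
tcp_rot: [[-0.081, 0.975, 0.208], [0.997, 0.079, 0.017], [0.0, 0.208, -0.978]]
force: [0.2, 0.3, 0.6]
opening: 0.003
grasp_force: 0.5
```

Call:
apply_moves(plan="0 0 0.02 0 0 0;0 0 0 0 0 0")

```text
time_s: 13.15
position: [0.4573, -0.3039, 0.0344]
tcp_rot: [[-0.081, 0.975, 0.208], [0.997, 0.079, 0.017], [-0.0, 0.208, -0.978]]
force: [-0.4, 0.4, 1.0]
opening: 0.008
grasp_force: 0.9
```

Contact with the key has begun, so I'll keep going in 1 mm steps.

Call:
apply_moves(plan="0 0 0.02 0 0 0;0 0 0 0 0 0")

```text
time_s: 13.32
position: [0.4575, -0.3039, 0.0335]
tcp_rot: [[-0.081, 0.975, 0.208], [0.997, 0.079, 0.017], [-0.0, 0.208, -0.978]]
force: [-0.9, -0.4, 2.0]
opening: 0.004
grasp_force: 1.3
```

Call:
apply_moves(plan="0 0 0.016 0 0 0;0 0 0 0 0 0")

```text
time_s: 13.48
position: [0.4577, -0.3039, 0.0327]
tcp_rot: [[-0.081, 0.975, 0.208], [0.997, 0.079, 0.017], [-0.0, 0.208, -0.978]]
force: [-1.1, -0.2, 2.3]
opening: 0.008
grasp_force: 1.6
```

Call:
apply_moves(plan="0 0 0.014 0 0 0;0 0 0 0 0 0")

```text
time_s: 13.65
position: [0.4578, -0.3039, 0.032]
tcp_rot: [[-0.081, 0.975, 0.208], [0.997, 0.079, 0.017], [-0.0, 0.208, -0.978]]
force: [-1.1, -0.1, 3.8]
opening: 0.006
grasp_force: 1.9
```

Call:
apply_moves(plan="0 0 0.01 0 0 0;0 0 0 0 0 0;0 0 0 0 0 0")

```text
time_s: 13.9
position: [0.4579, -0.3039, 0.0318]
tcp_rot: [[-0.081, 0.975, 0.208], [0.997, 0.079, 0.017], [-0.0, 0.208, -0.978]]
force: [-1.7, 0.3, 6.1]
opening: 0.006
grasp_force: 3.0
```

The position has stalled at 6 N, so the key is bottomed. Now I withdraw.

Call:
apply_moves(plan="0 0 -0.1 0 0 0;0 0 -0.3 0 0 0;0 0 -0.5 0 0 0;0 0 -0.5 0 0 0;0 0 -0.5 0 0 0;0 0 -0.5 0 0 0;0 0 -0.5 0 0 0;0 0 0 0 0 0;0 0 0 0 0 0")

```text
time_s: 14.65
position: [0.4281, -0.307, 0.1745]
tcp_rot: [[-0.08, 0.975, 0.209], [0.997, 0.079, 0.014], [-0.003, 0.21, -0.978]]
force: [-0.2, 1.0, -1.3]
opening: 0.001
grasp_force: 0.0
```

```bash
python3 - <<'E'
from h import *
im=snap('wrist','w9.png');a=snap('top','t9.png')
b=cv2.imread('pics/t7.png')[:,:,::-1]
print(np.abs(a[190:250,130:290].astype(int)-b[190:250,130:290]).max(),bot.read_state()['position'])
print(bot.hand_in())
E
```

```text
18 [ 0.42746622 -0.30573615  0.17253772]
the job is handed in; nothing more can be done
None
```

I pushed the crankshaft along its V-blocks until its nose met the end stop, then pressed the zero key to its bottom, withdrew clear of everything, and handed the job in at about 15 s; the hand-in gave no verdict.

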